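# Swap the backup drives in the study's drive dock

### The job

Change over the backup drives: first pull the spent red cartridge out of the dock and lay it flat in the wooden return tray, then slide every blue cartridge fully home into a free bay, leaving the grey one where it is, and then press the green start button. Last, hang the yellow marker on the left-hand end of the dock's rail, left as the robot sees it, and, without lifting it off again, slide it along the rail until it sits within the red band; do not disturb the mug, the pen pot, the stapler or the tape dispenser.

Things in the scene. Friction and masses are not known exactly. Their poses are not given: they have to be found in the camera images.
- dock: Fixed drive dock: low dark box, 50 mm high, four bays side by side, open to the robot. Origin: on the desk (z = 0) below the middle of the row of mouths; x points into the bays, y left along the row. The 12 mm floor reaches 40 mm out in front of the mouths as an apron. Box: x to 130 mm, y -145 to 145 mm; control pod beside it to y = -230 mm.
- bay0 (a point): Leftmost bay: middle of its mouth, on the bay floor (12 mm above the desk); axes as the dock's. Bays are 49 mm wide, 14.5 mm high, 62 mm deep to a rigid stop, no latch or spring, pitch 68 mm; the walls between have round noses reaching 9.5 mm out in front. A cartridge fully home has its origin at x = +12 mm from here, its fin outside.
- bay1 (a point): Second bay from the left: middle of its mouth on the bay floor; like bay0.
- bay2 (a point): Third bay from the left: middle of its mouth on the bay floor; like bay0.
- bay3 (a point): Fourth (rightmost) bay from the left: middle of its mouth on the bay floor; like bay0.
- rail_left (a point): Top of the dock's steel rail at the middle of its left-hand end stretch (dock y = 70 to 140 mm), where the marker is hung on. The rail is a 12 mm bar along dock y, at dock x = 90 mm, its top 175 mm above the desk, between thin posts at dock y = -140 and +160 mm. Axes as the dock's.
- mark_mid (a point): Top of the rail at the middle of the red band, a 50 mm long red sleeve on the rail (it does not obstruct). Axes as the dock's.
- start_top (a point): Top of the green round push button (28 mm across) on the dock's right-hand control pod; press straight down.
- start (a joint): Travel of the start button: 0 up, 0.006 m fully down (5 N spring, comes up again).
- tray_in (a point): Return tray, fixed wooden tray 160 x 100 x 20 mm, walls and floor 5 mm, empty at first. This point: middle of its inner floor; x along its 160 mm side.
- blue0: Blue cartridge, flat on the desk; may be absent. Slab 100 x 46 x 12 mm, 0.10 to 0.21 kg, with a black upright grip fin on its rear end. Origin: centre of the slab's underside; x to its front end (goes in first), z up. Fin: centred at x = -34 mm, 28 mm long (x), 12 mm thick (y), from z = 12 to 45 mm; pinch it across y.
- blue1: Blue cartridge, flat on the desk; may be absent. Slab 100 x 46 x 12 mm, 0.10 to 0.21 kg, with a black upright grip fin on its rear end. Origin: centre of the slab's underside; x to its front end (goes in first), z up. Fin: centred at x = -34 mm, 28 mm long (x), 12 mm thick (y), from z = 12 to 45 mm; pinch it across y.
- blue2: Blue cartridge, flat on the desk; may be absent. Slab 100 x 46 x 12 mm, 0.10 to 0.21 kg, with a black upright grip fin on its rear end. Origin: centre of the slab's underside; x to its front end (goes in first), z up. Fin: centred at x = -34 mm, 28 mm long (x), 12 mm thick (y), from z = 12 to 45 mm; pinch it across y.
- red: Red (spent) cartridge, at first fully home in a bay. Slab 100 x 46 x 12 mm, 0.10 to 0.21 kg, with a black upright grip fin on its rear end. Origin: centre of the slab's underside; x to its front end (goes in first), z up. Fin: centred at x = -34 mm, 28 mm long (x), 12 mm thick (y), from z = 12 to 45 mm; pinch it across y.
- grey: Grey cartridge, fully home in another bay; it stays there. Slab 100 x 46 x 12 mm, 0.10 to 0.21 kg, with a black upright grip fin on its rear end. Origin: centre of the slab's underside; x to its front end (goes in first), z up. Fin: centred at x = -34 mm, 28 mm long (x), 12 mm thick (y), from z = 12 to 45 mm; pinch it across y.
- marker: Yellow marker: C-shaped hanger, 144 mm high, 0.16 kg, standing on its weighted foot. Origin: under the foot; x to the open side of the C, z up. Foot 56 x 40 x 14 mm (x -26 to 30 mm). Spine at x = -26 to -18 mm. Arm on top, z = 100 to 108 mm, 30 mm wide (y). Black grip tab on the arm: 30 (x) x 10 (y) mm, z = 108 to 144 mm; pinch it across y.
- marker_hook (a point): Middle of the underside of the marker's arm, 100 mm above the underside of its foot; rests on the rail's top when hung. Two lips 14 mm long hang down from the arm, leaving a 20 mm wide groove along y (x -10 to 10 mm) for the rail. The rail goes in from the open side (+x), between lip and foot (72 mm gap), then up into the groove.
- mug: Blue mug, 80 mm across, 95 mm high: leave alone. Origin: centre of its underside.
- penpot: Square wooden pen pot with pens, 75 mm wide, 160 mm high with its pens: leave alone. Origin: centre of its underside.
- stapler: Red stapler, 140 x 36 x 44 mm: leave alone. Origin: centre of its underside.
- tape: Grey tape dispenser, 130 x 50 x 70 mm: leave alone. Origin: centre of its underside.
Not all that is in view belongs to the job. Leave any purple look-alike of the blue2 alone.

How it is judged:
By the outcome, as a careful person would: the job done as asked, in the order asked, and still so for the second after the job is handed in, with the robot touching nothing.
Of blue0, blue1, blue2 only 2 to 3 are there at a start; the rules pass over those that are not, and their reading is None.
At some moment in a run one of blue0, blue1, blue2 may be knocked a few centimetres aside while the robot is not near it.
It also fails if it takes over 208 s, if anything falls off the work surface, if the arm or the gripper's body presses on something with over 40 N, if the wrist force passes 120 N, or if a joint passes its speed limit or range.

### The arm

A 7-joint arm with a two-finger parallel gripper is mounted at the origin on the work surface. World frame = base frame: x ahead of the robot, y to its left, z up, the work surface at z = 0. Lengths are in m, angles in rad, forces in N, time in s.
With the tool pointing down it reaches from about 0.4 to 0.875 m from the base axis. Payload 19.3 kg.
Tool frame: the origin (TCP) lies between the finger pads; the fingertips stand 17 mm ahead of it and the grasp point (between the pads) lies 2 mm behind it; z points along the fingers, y is the line along which they close (so a half turn about z gives the same grasp; the last joint's range is limited). The gripper opens to 85 mm and grips with 20 to 120 N. Pads are 22 mm wide; open, the fingers measure 114 mm over their backs; the gripper's body (76 mm by 85 mm) begins 54 mm behind the grasp point. The pads swing forward as they close: fully open they stand 13 mm farther back than shut.
Start: joints at [-1.382, 0.521, -0.036, 1.599, 0.021, 1.021, -0.113], TCP at [0.16, 0.604, 0.248] pointing down, gripper open.
Joint ranges: [-2.91, 2.91], [-0.3, 2.13], [-1.5, 1.42], [0.17, 2.43], [-1.26, 4.41], [0.16, 1.93], [-2.52, 2.52]. Speed limits (rad/s): [1.89, 1.89, 2.39, 2.39, 3.01, 3.01, 3.01].

### API

Orientations are given as [roll, pitch, yaw] about the fixed x, y, z axes, in that order (R = Rz(yaw) Ry(pitch) Rx(roll)).
In Python, from workcell import bot gives the robot as it stands.
- The arm moves only by the shell command python3 -m inch 'ROWS' [FORCE]. ROWS is JSON, a list of rows, each a list of 7 numbers: the shift along the tool's x, y, z in units of 200 mm (1.0 is 200 mm), then the turn, a rotation vector about the tool's x, y, z in units of 90 degrees (1.0 is 90 degrees), then the opening, from 0 (shut) to 1 (fully open). In form: [[x, y, z, rx, ry, rz, grip], ...]. A call has 1 to 20 rows; each row is the pose to reach, as a shift and turn from the pose commanded when the call began, along the tool's axes at that moment; what a row does not reach only later rows make up. A row lasts 1/8 s, in which the tool goes at most 62.5 mm and 10.7 degrees, less where a joint would pass 70% of its speed; a pose out of reach is approached as far as the arm can. A call with a number of a shift or a turn outside -1 to 1 is refused whole. A call with a gripper value outside its range is refused whole. The fingers move at their own pace and stop on an object; FORCE is the grip in N (left out, the last holds). Time passes only in rows, so rows that repeat a pose let the fingers close. It gives the time, the measured TCP pose, the force, the opening and the grip force at its end, in the units of the state.
- bot.observe(): the state, without advancing time (a new reading comes with each control period).
- bot.grab_frame(name): name is "side" or "top" or "wrist"; returns a dict with "img" (480x640x3 uint8, red, green, blue), "z_map" (480x640 float32, m along the optical axis (not along the pixel's ray), 0 where there is no reading), "vfov" (degrees; the focal length in pixels is half the picture's height over the tangent of half this angle, whatever the lens; pixels are square), "cx", "cy" (the principal point, pixels), "rvec" (rotation vector, rad) and "tvec" (3), from world to camera coordinates, as OpenCV has them. Camera axes: x right, y down, z forward; pixel columns grow to the right and rows downward; lengths in m; the calibration is good to about 2 mm. A picture is of the moment at which its call begins.
- bot.job_done(): hands the job in; it is judged then, once.
The state is a dict: "clock": time; "qpos": joint angles; "qd": joint speeds; "joint_efforts": joint torques, N m; "position": TCP position; "tool_rot": TCP orientation; "force": force on the tool from outside, world axes, zero at the start; "moment": the same for the moment, N m; "grip_width": finger opening in m; "finger_force": force on a finger pad.
Only numpy, scipy, OpenCV 4.12 (cv2) and the standard library are available. Lean on these libraries where they do the work, as an engineer would, in place of code of your own. Each camera call takes 0.05 s, during which the arm holds its last target. There are 200 camera calls.

## Working session

There is one attempt and no reset: what is moved stays moved. The work goes in short steps, Python scripts to look and compute and a shell command to move; the robot and the scene stay as the last step left them, time stands still between calls to the robot, and variables do not carry over. Pictures are saved under pics/ and viewed, at most 14 in all, crops included, and the job is handed in when it is done.

```bash
ls; mkdir -p pics; cat > h.py <<'E'
import numpy as np, cv2
from workcell import bot
def grab(n,save=None):
    f=bot.grab_frame(n)
    if save: cv2.imwrite('pics/'+save,f['img'][:,:,::-1])
    f['f']=240/np.tan(np.radians(f['vfov'])/2)
    f['R']=cv2.Rodrigues(np.array(f['rvec'],float))[0]; f['t']=np.array(f['tvec'],float).ravel()
    return f
def ray(f,u,v,z):
    "pixel -> world point on plane z"
    d=f['R'].T@np.array([(u-f['cx'])/f['f'],(v-f['cy'])/f['f'],1.]); c=-f['R'].T@f['t']
    return c+d*(z-c[2])/d[2]
def cloud(f):
    v,u=np.mgrid[:480,:640]; Z=f['z_map']
    P=np.stack([(u-f['cx'])/f['f']*Z,(v-f['cy'])/f['f']*Z,Z],-1)-f['t']
    W=P@f['R']; W[Z==0]=np.nan
    return W
def proj(f,p):
    c=f['R']@np.array(p,float)+f['t']; return c[:2]/c[2]*f['f']+[f['cx'],f['cy']]
E
python3 - <<'E'
from h import *
for n in ('top','side','wrist'):
    f=grab(n,n+'0.png'); print(n,f['vfov'],f['cx'],f['cy'],-f['R'].T@f['t'],f['R'][2])
print(bot.observe())
E
```

```text
pics
top 55.239477856507804 318.6761780329293 238.49669928074212 [0.28326449 0.11687882 1.24737591] [ 0.23375409 -0.00919862 -0.97225224]
side 49.71663913368672 320.3091429660404 243.16662818391893 [-0.29894319 -0.92614136  0.90107235] [ 0.54090719  0.67025252 -0.50811511]
wrist 68.65977699300464 321.0941979914151 235.04683423104316 [0.09440393 0.62123277 0.37342881] [ 0.2604243  -0.06962781 -0.96298035]
{'clock': 0.15, 'qpos': array([-1.38219781,  0.52191383, -0.03634141,  1.5998371 ,  0.02119048,
        1.02108354, -0.11279981]), 'qd': array([-0.00103785, -0.0025281 , -0.00119647,  0.00073359, -0.00024885,
        0.00221309,  0.00076229]), 'joint_efforts': array([ 9.11400621e-04, -9.27389503e+01,  1.98031470e+00, -3.70063448e+01,
        1.79129129e-02,  6.32211551e-03, -4.37107076e-05]), 'position': array([0.15990909, 0.60397028, 0.24784919]), 'tool_rot': array([-3.14073611e+00,  4.07513517e-05,  2.88278845e+00]), 'force': array([0.10934222, 0.37109412, 0.53371592]), 'moment': array([-0.01407485,  0.03556714,  0.01004362]), 'finger_force': 0.0, 'grip_width': 0.08532376641574836}
```

View pics/top0.png

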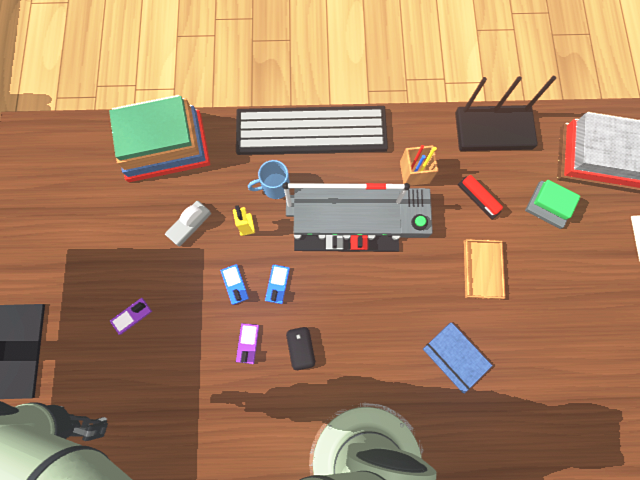

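View pics/side0.png

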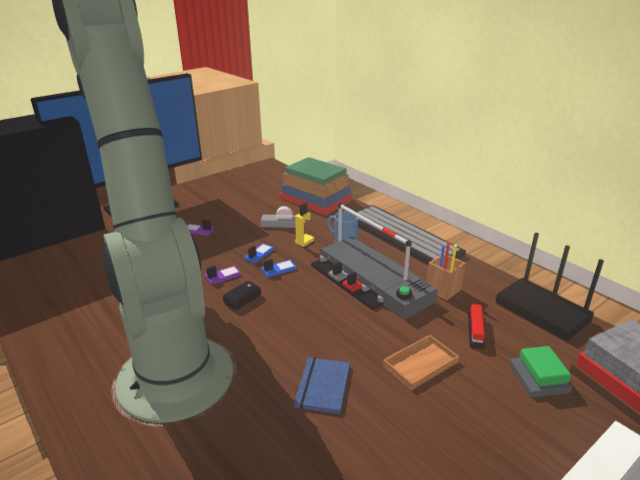

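```bash
cat > m.py <<'E'
from h import *
def rect(W,m,z=None):
    p=W[m]; r=cv2.minAreaRect((p[:,:2]*1000).astype(np.float32)); 
    return len(p),np.round(r[0],1),np.round(r[1],1),round(r[2],1),'z',np.round(np.nanpercentile(p[:,2],[5,50,95])*1000,1)
E
python3 - <<'E'
from m import *
f=grab('top'); W=cloud(f); hsv=cv2.cvtColor(f['img'],cv2.COLOR_RGB2HSV); H,S,V=[hsv[...,i].astype(int) for i in range(3)]
u,v=np.meshgrid(np.arange(640),np.arange(480))
def box(a,b,c,d): return (u>=a)&(u<c)&(v>=b)&(v<d)
ok=~np.isnan(W[...,2])
print('desk z',np.nanmedian(W[...,2][box(300,300,420,320)]))
def show(n,m): print(n,*rect(W,m&ok))
for n,b in dict(blueL=(215,258,255,312),blueR=(258,258,298,312),purp=(230,318,268,368)).items():
    show(n+' slab',box(*b)&(W[...,2]>.007)&(W[...,2]<.017)); show(n+' fin',box(*b)&(W[...,2]>.035))
show('docktop',box(285,185,440,240)&(abs(W[...,2]-.05)<.006))
show('rail',box(280,178,415,192)&(abs(W[...,2]-.175)<.006))
show('redband',box(350,178,400,192)&(S>150)&((H<8)|(H>172))&(W[...,2]>.16))
show('fins',box(325,228,370,256)&(W[...,2]>.05))
show('red fin',box(348,230,372,256)&(V<70)&(W[...,2]>.045)); show('grey fin',box(325,230,346,256)&(V<70)&(W[...,2]>.045))
show('red',box(345,225,375,256)&(S>150)&((H<8)|(H>172)))
show('apron',box(290,225,405,256)&(abs(W[...,2]-.012)<.004))
show('button',box(405,205,435,240)&(S>120)&(H>45)&(H<85))
show('tray',box(455,230,515,305)&(W[...,2]>.014)&(W[...,2]<.03)); show('trayfloor',box(465,240,503,297)&(W[...,2]>.0)&(W[...,2]<.012))
show('marker tab',box(230,200,262,240)&(W[...,2]>.13)); show('marker arm',box(225,200,262,240)&(W[...,2]>.095)&(W[...,2]<.115)); show('foot',box(225,200,262,240)&(W[...,2]>.008)&(W[...,2]<.03))
for b in [(225,200,262,240),(225,258,298,312),(285,180,440,256)]:
    pass
cv2.imwrite('pics/c1.png',cv2.resize(f['img'][170:320,210:450,::-1],None,fx=3.3,fy=3.3,interpolation=cv2.INTER_CUBIC))
E
```

```text
desk z -0.0005778504650908493
blueL slab 534 [454.  338.3] [ 80.  122.3] 83.9 z [ 7.9 11.4 14.8]
blueL fin 54 [428.2 326.5] [27.6 11.4] 20.0 z [38.  43.9 47.1]
blueR slab 533 [449.6 221.3] [132.2  73.4] 7.4 z [ 7.9 11.6 15.7]
blueR fin 54 [425. 229.] [12. 28.] 79.6 z [39.7 44.7 48.2]
purp slab 593 [303.  301.2] [46.5 99.8] 82.4 z [ 8.  11.7 15.2]
purp fin 59 [269.3 305.7] [12.6 27.6] 84.7 z [40.  44.  48.1]
docktop 5790 [639.5  -5.9] [392.4 147.9] 88.5 z [45.7 49.5 53.3]
rail 600 [674.9  36.5] [314.9  16.7] 88.0 z [170.1 173.5 177.7]
redband 116 [673.2 -37.7] [47.3 14.8] 87.7 z [169.7 174.3 178.1]
fins 177 [573.9  30.3] [116.1  48.7] 88.6 z [50.2 53.3 59.5]
red fin 3 [548.2  -3.3] [0.2 8.3] 2.9 z [46.5 49.  49. ]
grey fin 5 [561.1  63.7] [ 3.  22.6] 88.9 z [46.9 57.3 57.9]
red 203 [565.6  -4.9] [48.1 40.3] 88.3 z [12.4 22.6 35.1]
apron 938 [560.7  24.4] [299.5  56.6] 88.5 z [ 8.5 11.7 14.9]
button 94 [ 608.6 -167.7] [26.3 30.4] 11.1 z [61.9 70.5 74.5]
tray 403 [ 485.2 -342.8] [102.6 161. ] 86.0 z [14.9 18.5 22.8]
trayfloor 1707 [ 488.6 -346.2] [107.1 164.7] 84.6 z [1.1 4.6 9. ]
marker tab 57 [624.7 309. ] [29.7 10.4] 12.0 z [133.1 142.7 146.7]
marker arm 153 [620.7 308.1] [44.6 30. ] 11.5 z [100.4 106.8 111.4]
foot 97 [623.5 298.3] [35.7 62.6] 72.6 z [ 9.1 13.4 26.2]
```

View pics/c1.png

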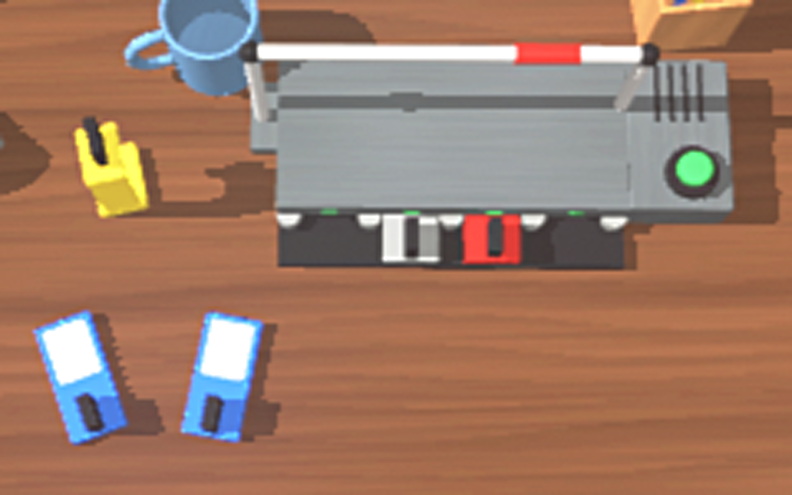

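Top view: the blue cartridges are at (234,284) and (278,284). The look-alikes to avoid are the purples at (247,343) and (130,316). Red is in bay 2 at (360,242), with the red stapler at (480,196) as its look-alike. Grey is in bay 1 at (335,242), the button at (420,222), the tray at (485,269) and the marker at (243,220). The close crop confirms both blues have their fins towards the robot and that red is in bay 2.

```bash
cat > go.py <<'E'
import sys; from workcell import bot; import numpy as np
from scipy.spatial.transform import Rotation as Ro
def plan(x,y,z,yaw):
    s=bot.observe(); R=Ro.from_euler('xyz',s['tool_rot']); T=Ro.from_euler('xyz',[np.pi,0,np.radians(yaw)])
    d=R.inv().apply(np.array([x,y,z])-s['position'])/.2; r=(R.inv()*T).as_rotvec()/(np.pi/2)
    print('t',s['clock'],'at',np.round(s['position'],4),np.round(np.degrees(s['tool_rot']),2),'F',np.round(s['force'],1),'grip',round(s['grip_width'],4),round(s['finger_force'],1)); print('  shift',np.round(d,3),'turn',np.round(r,3))
if __name__=='__main__': plan(*map(float,sys.argv[1:5]))
E
python3 go.py .5 -.006 .25 178.4
python3 -m inch '[[-0.8,-0.8,0,0,0,-0.147,0.6],[-0.8,-0.8,0,0,0,-0.147,0.6],[-0.8,-0.8,0,0,0,-0.147,0.6],[-0.8,-0.8,0,0,0,-0.147,0.6],[-0.8,-0.8,0,0,0,-0.147,0.6],[-0.8,-0.8,0,0,0,-0.147,0.6],[-0.8,-0.8,0,0,0,-0.147,0.6],[-0.8,-0.8,0,0,0,-0.147,0.6]]' 60
python3 go.py .5 -.006 .25 178.4
```

```text
t 0.2 at [0.1599 0.604  0.2479] [-179.96    0.    165.17] F [-0.4  0.6 -1.4] grip 0.0856 0.0
  shift [-2.424 -2.513 -0.008] turn [-0.    -0.    -0.147]
clock: 1.2
position: [0.2732, 0.4091, 0.2481]
tool_rot: [-3.141, -0.0, 3.115]
force: [0.2, 0.9, -0.5]
grip_width: 0.051
finger_force: 0.0
t 1.2 at [0.2732 0.4091 0.2481] [-1.7999e+02 -1.0000e-02  1.7847e+02] F [ 0.2  0.9 -0.5] grip 0.051 0.0
  shift [-1.189 -2.044 -0.009] turn [-0.    -0.     0.001]
```

```bash

python3 -m inch '[[-0.6,-1,0,0,0,0,0.6],[-0.6,-1,0,0,0,0,0.6],[-0.6,-1,0,0,0,0,0.6],[-0.6,-1,0,0,0,0,0.6],[-0.6,-1,0,0,0,0,0.6],[-0.6,-1,0,0,0,0,0.6],[-0.6,-1,0,0,0,0,0.6]]' |head -2
python3 -m inch '[[-0.59,-1,0,0,0,0,0.6],[-0.59,-1,0,0,0,0,0.6],[-0.59,-1,0,0,0,0,0.6],[-0.59,-1,0,0,0,0,0.6],[-0.59,-1,0,0,0,0,0.6],[-0.59,-1,0,0,0,0,0.6],[-0.59,-1,0,0,0,0,0.6],[-0.59,-1,0,0,0,0,0.6]]' |head -2
python3 go.py .561 -.006 .12 178.4
python3 - <<'E'
from h import *
grab('wrist','w1.png')
E
```

```text
clock: 2.08
position: [0.3876, 0.2063, 0.2482]
clock: 3.08
position: [0.5003, 0.003, 0.2484]
t 3.075 at [0.5003 0.003  0.2484] [1.7999e+02 1.0000e-02 1.7849e+02] F [-0.7  0.3  0.5] grip 0.051 0.0
  shift [-0.305 -0.037  0.642] turn [0.    0.    0.001]
```

View pics/w1.png

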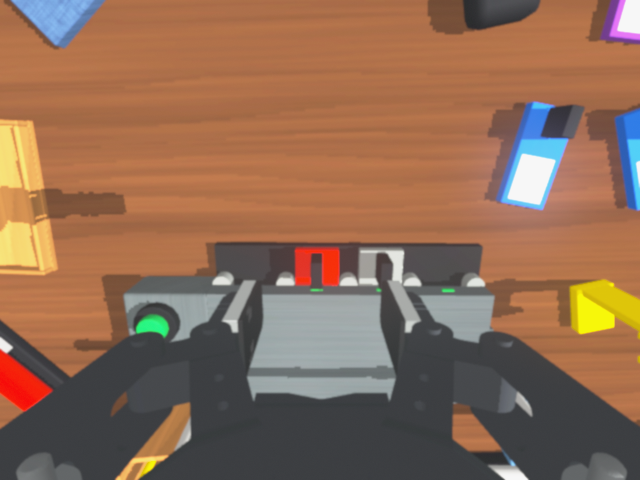

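The wrist view shows the dock's apron at columns 216–481, row 243. The red slab is at columns 295–340, the grey slab at 358–403, and the button at (152,326).

```bash
python3 - <<'E'
from m import *
f=grab('wrist'); hsv=cv2.cvtColor(f['img'],cv2.COLOR_RGB2HSV); H,S,V=[hsv[...,i].astype(int) for i in range(3)]
W=cloud(f); P=lambda u,v,z: np.round(ray(f,u,v,z)*1000,1)
# apron front edge: per column first dark row
pts=[]
for u in list(range(222,292,4))+list(range(408,476,4)):
    r=np.where(V[230:260,u]<75)[0]; pts.append(ray(f,u,230+r[0]-.5,.012)*1000)
pts=np.array(pts); k=np.polyfit(pts[:,1],pts[:,0],1); print('apron edge slope deg',-np.degrees(np.arctan(k[0])),'x at y=28',np.polyval(k,28))
row=V[256]; d=np.where(row[200:500]<75)[0]+200; print('apron ends',d[0],d[-1],P(d[0]-.5,256,.012),P(d[-1]+.5,256,.012))
red=(S>150)&((H<8)|(H>172)); red[:235]=0; red[290:]=0; red[:,:280]=0; red[:,360:]=0
for v in (262,270,276):
    r=np.where(red[v])[0]; print('red',r[0],r[-1],P(r[0]-.5,v,.024),P(r[-1]+.5,v,.024))
v0=np.where(red.sum(1)>20)[0][0]; print('red rear edge',v0,P(318,v0-.5,.024))
g=(H>45)&(H<85)&(S>100); g[:,:120]=0; g[:,190:]=0; g[:300]=0; ys,xs=np.nonzero(g); print('button',xs.mean(),ys.mean(),P(xs.mean(),ys.mean(),.07),np.nanmedian(W[g][:,2]))
m=(V<70)&(abs(W[...,2]-.057)<.006); m[:240]=0; m[300:]=0; m[:,:300]=0; m[:,400:]=0
for a,b in((300,345),(365,400)):
    q=m.copy(); q[:,:a]=0;q[:,b:]=0; print('fin',rect(W,q) if q.sum()>5 else q.sum())
E
```

```text
Traceback (most recent call last):
IndexError: index 0 is out of bounds for axis 0 with size 0
```

```bash
cat > dock.py <<'E'
from m import *
f=grab('wrist'); hsv=cv2.cvtColor(f['img'],cv2.COLOR_RGB2HSV); H,S,V=[hsv[...,i].astype(int) for i in range(3)]
W=cloud(f); P=lambda u,v,z: np.round(ray(f,u,v,z)*1000,1)
pts=[]
for u in list(range(222,292,4))+list(range(408,476,4)):
    r=np.argmin(np.diff(V[236:252,u])); pts.append(ray(f,u,236+r+.5,.012)*1000)
pts=np.array(pts); k=np.polyfit(pts[:,1],pts[:,0],1); print('apron edge slope deg',-np.degrees(np.arctan(k[0])),'x at y=28',np.polyval(k,28),'sd',(pts[:,0]-np.polyval(k,pts[:,1])).std())
for v in (252,258,264):
    d=np.diff(V[v]); a=200+np.argmin(d[200:240])+.5; b=460+np.argmax(d[460:500])+.5; print('apron ends',a,b,P(a,v,.012),P(b,v,.012))
red=(S>150)&((H<8)|(H>172)); red[:235]=0; red[290:]=0; red[:,:280]=0; red[:,360:]=0
for v in (262,270,276):
    r=np.where(red[v])[0]; print('red',r[0],r[-1],P(r[0]-.5,v,.024),P(r[-1]+.5,v,.024))
v0=np.where(red.sum(1)>20)[0][0]; print('red rear edge',v0,P(318,v0-.5,.024))
g=(H>45)&(H<85)&(S>100); g[:,:120]=0; g[:,190:]=0; g[:300]=0; ys,xs=np.nonzero(g); print('button',xs.mean(),ys.mean(),P(xs.mean(),ys.mean(),.07),np.nanmedian(W[g][:,2]))
E
python3 dock.py
```

```text
apron edge slope deg -1.8152581159786978 x at y=28 542.4972861873528 sd 0.29502844490605973
apron ends 207.5 481.5 [ 549.6 -122.1   12. ] [557.7 175.   12. ]
apron ends 207.5 481.5 [ 556.5 -122.9   12. ] [564.6 175.6  12. ]
apron ends 208.5 480.5 [ 563.5 -122.6   12. ] [571.5 175.2  12. ]
red 295 339 [559.3 -27.2  24. ] [560.6  20.3  24. ]
red 295 339 [568.4 -27.7  24. ] [569.7  20.2  24. ]
red 296 339 [575.2 -26.9  24. ] [576.5  20.1  24. ]
red rear edge 247 [542.9  -1.9  24. ]
button 153.29136690647482 324.955035971223 [ 603.6 -162.8   70. ] 0.07107844855491917
```

```bash
python3 go.py .559 -.0037 .10 178.2
python3 -m inch '[[-0.15,-0.02,0.4,0,0,0.003,0.6],[-0.29,-0.042,0.742,0,0,0.003,0.6],[-0.29,-0.042,0.742,0,0,0.003,0.6],[-0.29,-0.042,0.742,0,0,0.003,0.6],[-0.29,-0.042,0.742,0,0,0.003,0.6],[-0.29,-0.042,0.742,0,0,0.003,0.6],[-0.29,-0.042,0.742,0,0,0.003,0.6]]' |head -2
python3 go.py .559 -.0037 .046 178.2
python3 - <<'E'
from h import *
grab('wrist','w2.png')
E
```

```text
t 3.225 at [0.5003 0.0025 0.2484] [1.8000e+02 1.0000e-02 1.7844e+02] F [-0.1 -0.2  0.9] grip 0.0515 0.0
  shift [-0.294 -0.023  0.742] turn [0.    0.    0.003]
clock: 4.1
position: [0.5585, -0.0078, 0.1011]
t 4.1 at [ 0.5585 -0.0078  0.1011] [1.7998e+02 1.0000e-01 1.7814e+02] F [-0.3 -0.2  0.9] grip 0.0511 0.0
  shift [-0.001  0.02   0.275] turn [ 0.     0.001 -0.001]
```

View pics/w2.png

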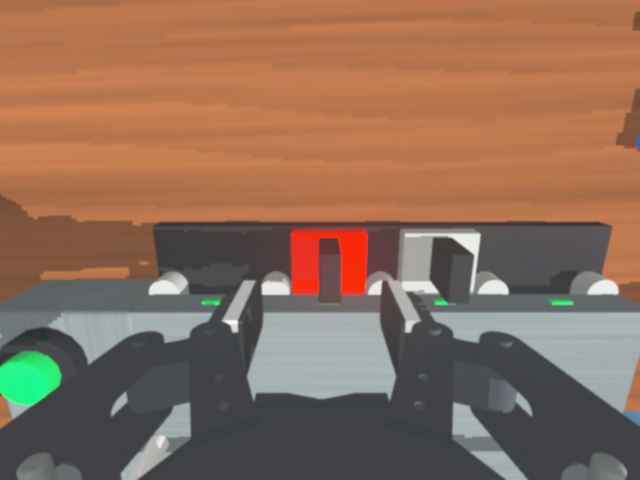

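The wrist view shows the red fin centred at (330,270) between the pads (240–400), so I'll go down and pinch it.

```bash

python3 -m inch '[[0,0.02,0.14,0,0,0,0.6],[0,0.02,0.275,0,0,0,0.6],[0,0.02,0.275,0,0,0,0.6],[0,0.02,0.275,0,0,0,0.6],[0,0.02,0.275,0,0,0,0],[0,0.02,0.275,0,0,0,0],[0,0.02,0.275,0,0,0,0],[0,0.02,0.275,0,0,0,0],[0,0.02,0.275,0,0,0,0],[0,0.02,0.275,0,0,0,0]]' 60
python3 go.py .459 -.0037 .046 178.2; python3 dock.py
```

```text
clock: 5.4
position: [0.5586, -0.0039, 0.0457]
tool_rot: [3.141, 0.001, 3.109]
force: [-1.8, 0.6, 10.4]
grip_width: 0.011
finger_force: 59.2
t 5.4 at [ 0.5586 -0.0039  0.0457] [1.7999e+02 5.0000e-02 1.7813e+02] F [-1.8  0.6 10.4] grip 0.011 59.2
  shift [ 0.498 -0.015 -0.002] turn [ 0.     0.001 -0.001]
apron edge slope deg -1.9186093158821496 x at y=28 542.1134064879873 sd 0.17076279537427022
apron ends 205.5 483.5 [542.1 -58.7  12. ] [546.4  73.9  12. ]
apron ends 231.5 484.5 [545.5 -46.7  12. ] [549.5  74.6  12. ]
apron ends 234.5 462.5 [548.6 -45.5  12. ] [552.2  64.3  12. ]
red 280 359 [544.  -22.1  24. ] [545.1  13.4  24. ]
red 280 359 [547.8 -22.4  24. ] [548.9  13.4  24. ]
red 280 359 [550.6 -22.6  24. ] [551.8  13.4  24. ]
red rear edge 258 [542.4  -4.9  24. ]
button nan nan [nan nan nan] nandock.py:14: RuntimeWarning: Mean of empty slice.
  g=(H>45)&(H<85)&(S>100); g[:,:120]=0; g[:,190:]=0; g[:300]=0; ys,xs=np.nonzero(g); print('button',xs.mean(),ys.mean(),P(xs.mean(),ys.mean(),.07),np.nanmedian(W[g][:,2]))
  ret = ret.dtype.type(ret / rcount)
  return np.nanmean(a, axis, out=out, keepdims=keepdims)
```

```bash

python3 -m inch '[[0.02,0,0,0,0,0,0],[0.1,0,-0.01,0,0,0,0],[0.2,0,-0.01,0,0,0,0],[0.3,0,-0.01,0,0,0,0],[0.4,0,-0.01,0,0,0,0],[0.45,0,-0.01,0,0,0,0],[0.45,0,-0.01,0,0,0,0],[0.45,0,-0.3,0,0,0,0],[0.45,0,-0.6,0,0,0,0],[0.45,0,-0.6,0,0,0,0],[0.45,0,-0.6,0,0,0,0]]'
python3 go.py .451 -.340 .165 176
python3 - <<'E'
from m import *
f=grab('top'); W=cloud(f); u,v=np.meshgrid(np.arange(640),np.arange(480)); ok=~np.isnan(W[...,2])&(u>455)&(u<515)&(v>228)&(v<306)
print('rim',rect(W,ok&(W[...,2]>.014)&(W[...,2]<.03)))
f=grab('side','s2.png')
E
```

```text
clock: 6.82
position: [0.4688, -0.0009, 0.1649]
tool_rot: [3.141, 0.001, 3.109]
force: [-0.0, -0.5, -1.3]
grip_width: 0.0109
finger_force: 58.8
t 6.825 at [ 0.4688 -0.0009  0.1649] [1.7999e+02 4.0000e-02 1.7814e+02] F [-0.  -0.5 -1.3] grip 0.0109 58.8
  shift [ 3.400e-02 -1.698e+00 -1.000e-03] turn [0.    0.    0.024]
rim (399, array([ 485., -343.]), array([102.3, 160.8]), 85.9, 'z', array([14.6, 18.3, 22.7]))
```

```bash

python3 -m inch '[[0.03,-0.25,0,0,0,0.024,0],[0.03,-0.5,0,0,0,0.024,0],[0.03,-0.75,0,0,0,0.024,0],[0.03,-0.9,0,0,0,0.024,0],[0.03,-0.9,0,0,0,0.024,0],[0.03,-0.9,0,0,0,0.024,0]]' | head -2
python3 go.py .451 -.3405 .10 175.9
python3 -m inch '[[0.03,-0.25,0,0,0,0,0],[0.03,-0.5,0,0,0,0,0],[0.03,-0.75,0,0,0,0,0],[0.03,-0.8,0,0,0,0,0],[0.03,-0.8,0,0,0,0,0],[0.03,-0.8,0.2,0,0,0,0],[0.03,-0.8,0.33,0,0,0,0],[0.03,-0.8,0.33,0,0,0,0],[0.03,-0.8,0.33,0,0,0,0]]' | head -2
python3 go.py .451 -.3405 .041 175.9
python3 - <<'E'
from h import *
grab('wrist','w3.png')
E
```

```text
clock: 7.68
position: [0.4562, -0.1801, 0.1641]
t 7.675 at [ 0.4562 -0.1801  0.1641] [ 1.7997e+02 -9.0000e-02  1.7598e+02] F [ 0.6  1.4 -1.5] grip 0.0111 58.9
  shift [-0.031 -0.802  0.32 ] turn [ 0.    -0.001  0.001]
clock: 8.8
position: [0.44, -0.3392, 0.0998]
t 8.8 at [ 0.44   -0.3392  0.0998] [-1.7999e+02  4.0000e-02  1.7604e+02] F [ 0.1 -0.1 -0.7] grip 0.0112 59.0
  shift [-0.055 -0.003  0.294] turn [-0.     0.     0.002]
```

View pics/w3.png

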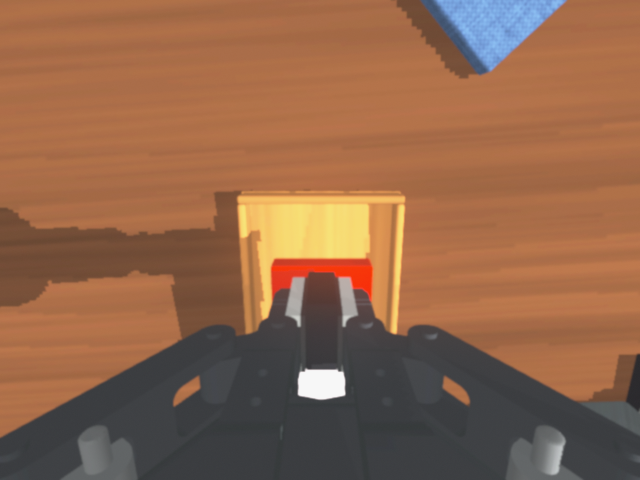

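Red is centred over the tray, whose walls show at columns 240 and 403. I'll lower and release it.

```bash

python3 -m inch '[[-0.055,0,0,0,0,0,0],[-0.055,0,0.1,0,0,0,0],[-0.055,0,0.2,0,0,0,0],[-0.055,0,0.28,0,0,0,0],[-0.055,0,0.294,0,0,0,0],[-0.055,0,0.294,0,0,0,0],[-0.055,0,0.294,0,0,0,0.4],[-0.055,0,0.294,0,0,0,0.4],[-0.055,0,0.294,0,0,0,0.4],[-0.055,0,0.294,0,0,0,0.4],[-0.055,0,0,0,0,0,0.4],[-0.055,0,-0.3,0,0,0,0.4],[-0.055,0,-0.6,0,0,0,0.4],[-0.055,0,-0.6,0,0,0,0.4],[-0.055,0,-0.6,0,0,0,0.4]]'
cat > blues.py <<'E'
from m import *
f=grab('top'); W=cloud(f); hsv=cv2.cvtColor(f['img'],cv2.COLOR_RGB2HSV); H,S,V=[hsv[...,i].astype(int) for i in range(3)]
u,v=np.meshgrid(np.arange(640),np.arange(480))
b=((H>100)&(H<118)&(S>150)&(v>230)&(v<350)&(u<340)).astype(np.uint8)
b=cv2.dilate(b,np.ones((5,5)))
n,L,st,c=cv2.connectedComponentsWithStats(b)
for i in range(1,n):
    if st[i,4]<150: continue
    q=np.isin(L,i)&~np.isnan(W[...,2]); 
    # fill bounding box
    x,y,w,h=st[i,:4]; q=(u>=x)&(u<x+w)&(v>=y)&(v<y+h)&~np.isnan(W[...,2])
    print('px',c[i].round(),'fin',*rect(W,q&(W[...,2]>.035)))
E
python3 blues.py; python3 - <<'E'
from m import *
f=grab('top'); W=cloud(f); hsv=cv2.cvtColor(f['img'],cv2.COLOR_RGB2HSV); H,S,V=[hsv[...,i].astype(int) for i in range(3)]
u,v=np.meshgrid(np.arange(640),np.arange(480)); m=(u>460)&(u<510)&(v>235)&(v<300)&(S>150)&((H<6)|(H>174)); print('red in tray',rect(W,m&~np.isnan(W[...,2])))
E
python3 go.py .425 .06 .165 169.6
```

```text
clock: 10.72
position: [0.4501, -0.3404, 0.2186]
tool_rot: [3.141, -0.0, 3.071]
force: [-0.5, 0.3, -1.4]
grip_width: 0.0341
finger_force: 0.0
px [235. 285.] fin 54 [428.3 327.2] [27.9 12.1] 19.5 z [37.7 43.8 47.3]
px [277. 285.] fin 52 [425.  229.2] [11.5 27.8] 78.1 z [39.9 43.5 47. ]
red in tray (310, array([ 487.1, -345.8]), array([52.4, 98.3]), 86.8, 'z', array([11.1, 16.2, 21.5]))
t 10.825 at [ 0.4498 -0.3403  0.2177] [ 1.7995e+02 -1.0000e-01  1.7598e+02] F [ 0.1 -0.  -0.5] grip 0.0342 0.0
  shift [0.264 1.988 0.266] turn [ 0.    -0.001  0.071]
```

```bash

python3 -m inch '[[0.05,0.3,0,0,0,0.07,0.6],[0.05,0.6,0,0,0,0.07,0.6],[0.05,0.9,0,0,0,0.07,0.6],[0.05,1,0,0,0,0.07,0.6],[0.05,1,0,0,0,0.07,0.6],[0.05,1,0,0,0,0.07,0.6],[0.05,1,0,0,0,0.07,0.6]]' | head -2
python3 -m inch '[[0,0.3,0,0,0,0,0.6],[0,0.6,0,0,0,0,0.6],[0,0.9,0,0,0,0,0.6],[0,1,0,0,0,0,0.6],[0,1,0,0,0,0,0.6],[0,1,0,0,0,0,0.6],[0,1,0,0,0,0,0.6]]' | head -2
python3 go.py .425 .229 .12 169
```

```text
clock: 11.7
position: [0.454, -0.1416, 0.2186]
clock: 12.58
position: [0.4901, 0.0549, 0.2189]
t 12.575 at [0.4901 0.0549 0.2189] [-179.98   -0.    169.55] F [-0.2  0.2 -0.1] grip 0.0513 0.0
  shift [0.478 0.797 0.494] turn [-0.    -0.     0.006]
```

```bash

python3 -m inch '[[0.2,0.3,0,0,0,0.006,0.6],[0.4,0.6,0.1,0,0,0.006,0.6],[0.478,0.797,0.4,0,0,0.006,0.6],[0.478,0.797,0.494,0,0,0.006,0.6],[0.478,0.797,0.494,0,0,0.006,0.6],[0.478,0.797,0.494,0,0,0.006,0.6],[0.478,0.797,0.494,0,0,0.006,0.6]]' | head -2
python3 go.py .425 .229 .12 169
cat > wf.py <<'E'
# slab sides + fin in the wrist view: slab edges at z=12mm from blue mask
from m import *
import sys
f=grab('wrist',sys.argv[1]); W=cloud(f); hsv=cv2.cvtColor(f['img'],cv2.COLOR_RGB2HSV); H,S,V=[hsv[...,i].astype(int) for i in range(3)]
u,v=np.meshgrid(np.arange(640),np.arange(480)); ok=~np.isnan(W[...,2])&(abs(u-320)<75)&(v<320)
print('fin depth',rect(W,ok&(W[...,2]>.03)&(W[...,2]<.055)&(V<90)))
b=(H>100)&(H<118)&(S>120)&(abs(u-320)<130)&(v<330); pl=[];pr=[]
ys=np.where(b.sum(1)>15)[0]; print('rows',ys[0],ys[-1])
for r in range(ys[0]+14,min(ys[0]+70,ys[-1]-4),4):
    c=np.where(b[r])[0]; pl.append(ray(f,c[0]-.5,r,.012)[:2]*1000); pr.append(ray(f,c[-1]+.5,r,.012)[:2]*1000)
for p in (pl,pr):
    p=np.array(p); k=np.polyfit(p[:,0],p[:,1],1); print('edge yaw',np.degrees(np.arctan(k[0])),'at x=',p[:,0].mean(),p[:,1].mean(), 'sd',(p[:,1]-np.polyval(k,p[:,0])).std())
print('rear edge',ray(f,320,ys[0],.012)*1000)
E
python3 wf.py w4.png
```

```text
clock: 13.45
position: [0.4258, 0.2295, 0.1215]
t 13.45 at [0.4258 0.2295 0.1215] [1.7993e+02 9.0000e-02 1.6902e+02] F [-0.5 -0.6 -0.4] grip 0.0513 0.0
  shift [ 0.003 -0.003  0.007] turn [0.001 0.001 0.   ]
fin depth (0, array([0., 0.]), array([0., 0.]), 0.0, 'z', np.float64(nan))
rows 201 280
edge yaw -11.239543246579325 at x= 424.0418974411614 206.43273763020287 sd 0.19844185949457024
edge yaw -5.320025610510167 at x= 445.5504828708467 317.010928111505 sd 2.5998248074727667e-14
rear edge [400.41191247 233.64044838  12.        ]
  return np.nanmean(a, axis, out=out, keepdims=keepdims)
```

View pics/w4.png

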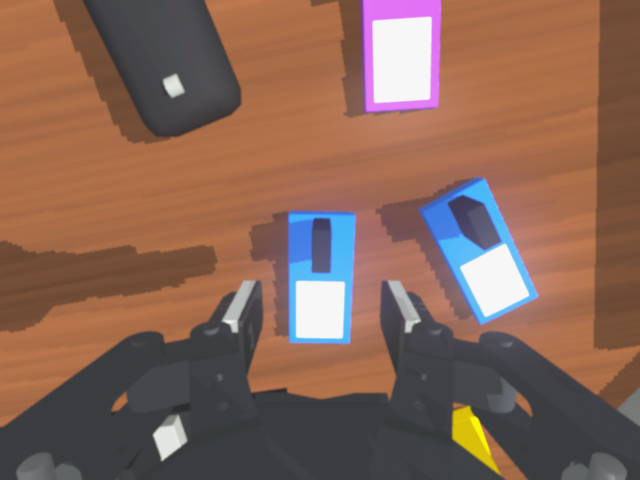

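The blue cartridge at (320,275) lies straight between the open pads with its fin at (321,245). The other blue at (480,250) and the purple at (402,55) are both clear.

```bash

python3 -m inch '[[0.003,0,0.2,0,0,0.003,0.6],[0.003,0,0.38,0,0,0.003,0.6],[0.003,0,0.43,0,0,0.003,0.6],[0.003,0,0.43,0,0,0.003,0.6],[0.003,0,0.43,0,0,0.003,0],[0.003,0,0.43,0,0,0.003,0],[0.003,0,0.43,0,0,0.003,0],[0.003,0,0.43,0,0,0.003,0],[0.003,0,0.43,0,0,0.003,0],[0.003,0,0.43,0,0,0.003,0]]' 60
python3 -m inch '[[0,0,-0.1,0,0,0,0],[0,0,-0.3,0,0,0,0],[0,0,-0.6,0,0,0,0],[0,0,-0.6,0,0,0,0],[0,0,-0.6,0,0,0,0]]'
python3 go.py .49 .005 .12 178.15
```

```text
clock: 14.75
position: [0.4246, 0.2306, 0.0351]
tool_rot: [3.141, 0.001, 2.947]
force: [-2.3, -1.1, 14.4]
grip_width: 0.011
finger_force: 58.7
clock: 15.38
position: [0.4239, 0.2304, 0.1542]
tool_rot: [3.141, 0.0, 2.947]
force: [0.6, 0.0, -1.2]
grip_width: 0.0111
finger_force: 58.9
t 15.375 at [0.4239 0.2304 0.1542] [1.7998e+02 1.0000e-02 1.6887e+02] F [ 0.6  0.  -1.2] grip 0.0111 58.9
  shift [-0.542 -1.042  0.171] turn [ 0.     0.    -0.103]
```

```bash

python3 -m inch '[[-0.1,-0.3,0,0,0,-0.05,0],[-0.3,-0.6,0,0,0,-0.103,0],[-0.3,-0.9,0,0,0,-0.103,0],[-0.3,-1,0,0,0,-0.103,0],[-0.3,-1,0,0,0,-0.103,0],[-0.3,-1,0,0,0,-0.103,0],[-0.3,-1,0,0,0,-0.103,0]]' | head -2
python3 go.py .4486 -.0003 .09 178.13
```

```text
clock: 16.25
position: [0.4442, 0.0235, 0.1537]
t 16.25 at [0.4442 0.0235 0.1537] [ 1.8000e+02 -4.0000e-02  1.7822e+02] F [-0.1 -0.3 -1.6] grip 0.0114 59.1
  shift [-0.026 -0.118  0.319] turn [ 0.    -0.     0.001]
```

```bash

python3 -m inch '[[-0.026,-0.118,0.1,0,0,0.001,0],[-0.026,-0.118,0.3,0,0,0.001,0],[-0.026,-0.118,0.319,0,0,0.001,0],[-0.026,-0.118,0.319,0,0,0.001,0],[-0.026,-0.118,0.319,0,0,0.001,0]]' | head -2
python3 go.py .4486 -.0003 .048 178.13
python3 - <<'E'
from h import *
f=grab('wrist','w5.png'); hsv=cv2.cvtColor(f['img'],cv2.COLOR_RGB2HSV); H,S,V=[hsv[...,i].astype(int) for i in range(3)]
b=(H>100)&(H<118)&(S>120)
z=bot.observe()['position'][2]-.0351+.012
pl=[];pr=[]
for r in range(100,300):
    c=np.where(b[r,180:460])[0]+180
    if len(c)>30: pl.append(np.r_[ray(f,c[0]-.5,r,z)[:2]*1000,r,c[0]]); pr.append(np.r_[ray(f,c[-1]+.5,r,z)[:2]*1000,r,c[-1]])
print(np.round(pl[0],1),np.round(pr[0],1),np.round(pl[-1],1),np.round(pr[-1],1))
for p in (pl,pr):
    p=np.array(p)[3:-3]; k=np.polyfit(p[:,0],p[:,1],1); print('yaw',np.degrees(np.arctan(k[0])),p[:,:2].mean(0))
E
```

```text
clock: 16.88
position: [0.4494, -0.0008, 0.0914]
t 16.875 at [ 0.4494 -0.0008  0.0914] [1.7998e+02 9.0000e-02 1.7808e+02] F [-0.5  0.  -1. ] grip 0.0103 59.0
  shift [0.004 0.002 0.217] turn [ 0.     0.001 -0.001]
[430.4 -21.2 252.  275. ] [431.8  20.3 252.  367. ] [447.2 -23.7 287.  272. ] [448.8  21.7 287.  370. ]
yaw -5.570002254763402 [436.37098241 -22.94389457]
yaw 26.90441901665047 [437.79779411  19.25967277]
```

View pics/w5.png

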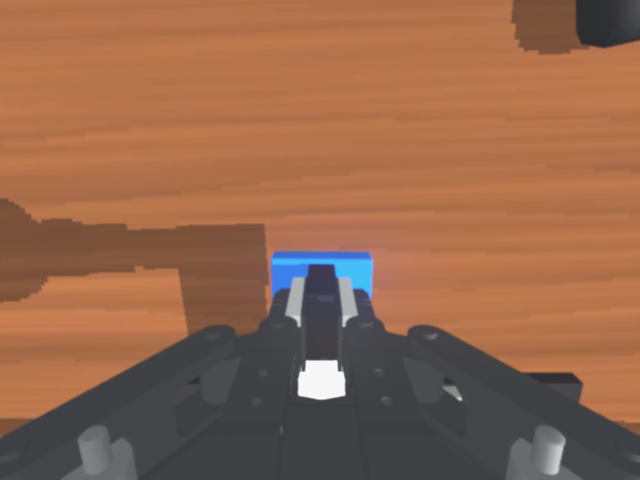

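The blue cartridge is held square and centred, with its slab edges at columns 272–370 and its fin at 321. I'll insert it into bay 2.

```bash

python3 -m inch '[[0,0.002,0.1,0,0,0,0],[0,0.002,0.2,0,0,0,0],[0,0.002,0.217,0,0,0,0],[0,0.002,0.217,0,0,0,0],[-0.05,0.002,0.217,0,0,0,0],[-0.1,0.002,0.217,0,0,0,0],[-0.15,0.002,0.217,0,0,0,0],[-0.19,0.002,0.217,0,0,0,0],[-0.19,0.002,0.217,0,0,0,0]]'
python3 -m inch '[[-0.03,0,0,0,0,0,0],[-0.06,0,0,0,0,0,0],[-0.09,0,0,0,0,0,0],[-0.12,0,0,0,0,0,0],[-0.12,0,0,0,0,0,0]]'
python3 go.py .5586 -.0039 .048 178.13
```

```text
clock: 18.05
position: [0.4876, -0.0021, 0.047]
tool_rot: [3.142, 0.001, 3.107]
force: [1.1, -0.6, 1.7]
grip_width: 0.0109
finger_force: 59.6
clock: 18.68
position: [0.5098, -0.0028, 0.0471]
tool_rot: [3.142, -0.002, 3.108]
force: [-7.8, 1.1, 13.7]
grip_width: 0.011
finger_force: 61.4
t 18.675 at [ 0.5098 -0.0028  0.0471] [ 1.8000e+02 -1.1000e-01  1.7806e+02] F [-7.8  1.1 13.7] grip 0.011 61.4
  shift [-0.244  0.003 -0.005] turn [ 0.    -0.001 -0.001]
```

```bash

python3 -m inch '[[0,0,-0.006,0,0,0,0],[-0.04,0.002,-0.006,0,0,0,0],[-0.08,0.002,-0.006,0,0,0,0],[-0.12,0.002,-0.006,0,0,0,0],[-0.12,0.002,-0.006,0,0,0,0]]'
python3 go.py .5586 -.0039 .048 178.13
```

```text
clock: 19.3
position: [0.5354, -0.0034, 0.048]
tool_rot: [-3.142, 0.001, 3.107]
force: [0.5, 0.1, -2.2]
grip_width: 0.0109
finger_force: 59.0
t 19.3 at [ 0.5354 -0.0034  0.048 ] [-1.8000e+02  3.0000e-02  1.7803e+02] F [ 0.5  0.1 -2.2] grip 0.0109 59.0
  shift [-0.116  0.002  0.   ] turn [-0.     0.    -0.001]
```

```bash

python3 -m inch '[[-0.04,0.002,0,0,0,0,0],[-0.08,0.002,0,0,0,0,0],[-0.105,0.002,0,0,0,0,0],[-0.12,0.002,0,0,0,0,0],[-0.13,0.002,0,0,0,0,0],[-0.13,0.002,0,0,0,0,0]]'
python3 go.py .5586 -.0039 .048 178.13
```

```text
clock: 20.05
position: [0.5607, -0.0039, 0.0481]
tool_rot: [-3.142, -0.0, 3.107]
force: [-0.1, -0.1, -1.6]
grip_width: 0.0108
finger_force: 59.0
t 20.05 at [ 0.5607 -0.0039  0.0481] [-180.     -0.    178.04] F [-0.1 -0.1 -1.6] grip 0.0108 59.0
  shift [ 0.011 -0.     0.   ] turn [-0.    -0.    -0.001]
```

```bash

python3 -m inch '[[-0.01,0,0,0,0,0,0],[-0.02,0,0,0,0,0,0],[-0.02,0,0,0,0,0,0]]'
python3 -m inch '[[-0.01,0,0,0,0,0,0],[-0.02,0,0,0,0,0,0],[-0.02,0,0,0,0,0,0]]'
```

```text
clock: 20.42
position: [0.5623, -0.0042, 0.0476]
tool_rot: [-3.141, -0.005, 3.108]
force: [-14.1, 0.4, 4.5]
grip_width: 0.011
finger_force: 60.0
clock: 20.8
position: [0.5626, -0.0045, 0.0471]
tool_rot: [-3.141, -0.013, 3.107]
force: [-35.5, 0.9, 20.8]
grip_width: 0.0107
finger_force: 62.5
```

```bash

python3 -m inch '[[0.02,0,-0.003,0,0,0,0.35],[0.02,0,-0.003,0,0,0,0.35],[0.02,0,-0.003,0,0,0,0.35],[0.02,0,-0.1,0,0,0,0.35],[0.02,0,-0.4,0,0,0,0.35],[0.02,0,-0.7,0,0,0,0.35],[0.3,0,-0.9,0,0,0,0.6],[0.4,0,-0.9,0,0,0,0.6],[0.4,0,-0.9,0,0,0,0.6]]'
python3 go.py .5 .19 .22 178; python3 blues.py
python3 - <<'E'
from h import *
f=grab('wrist','w6.png')
E
```

```text
clock: 21.92
position: [0.488, -0.0014, 0.2302]
tool_rot: [3.141, 0.002, 3.107]
force: [-0.4, 1.0, 0.3]
grip_width: 0.051
finger_force: 0.0
t 21.925 at [ 0.488  -0.0014  0.2302] [1.7996e+02 1.4000e-01 1.7804e+02] F [-0.4  1.   0.3] grip 0.051 0.0
  shift [-0.027  0.958  0.052] turn [0.    0.002 0.   ]
px [235. 285.] fin 54 [428.1 326.7] [28.3 12.1] 19.7 z [38.  43.9 48.4]
```

View pics/w6.png

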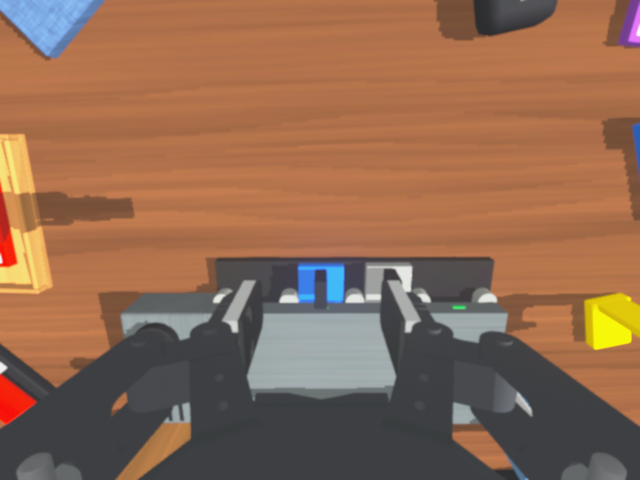

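The wrist view shows blue home in bay 2 at (320,285), its rear edge level with grey's. The second blue hasn't moved.

```bash

python3 -m inch '[[0.1,0.3,0,0,0,-0.1,0.6],[0.2,0.6,0,0,0,-0.2,0.6],[0.3,0.9,0,0,0,-0.241,0.6],[0.3,1,0,0,0,-0.241,0.6],[0.3,1,0,0,0,-0.241,0.6],[0.3,1,0,0,0,-0.241,0.6],[0.3,1,0,0,0,-0.241,0.6]]' | head -2
python3 go.py .428 .327 .12 199.7
```

```text
clock: 22.9
position: [0.436, 0.1995, 0.228]
t 22.9 at [0.436  0.1995 0.228 ] [-1.7998e+02 -1.0000e-02 -1.6037e+02] F [ 0.5 -1.  -0.3] grip 0.0514 0.0
  shift [-0.176  0.614  0.54 ] turn [-0.    -0.    -0.001]
```

```bash

python3 -m inch '[[-0.1,0.3,0,0,0,0,0.6],[-0.176,0.6,0.2,0,0,0,0.6],[-0.176,0.614,0.5,0,0,0,0.6],[-0.176,0.614,0.54,0,0,0,0.6],[-0.176,0.614,0.54,0,0,0,0.6],[-0.176,0.614,0.54,0,0,0,0.6]]' | head -2
python3 go.py .428 .327 .12 199.7; python3 wf.py w7.png 2>/dev/null
python3 - <<'E'
import cv2; im=cv2.imread('pics/w7.png'); cv2.imwrite('pics/w7c.png',im[150:400,150:500])
E
```

```text
clock: 23.65
position: [0.4286, 0.3276, 0.1222]
t 23.65 at [0.4286 0.3276 0.1222] [ 1.7996e+02  1.4000e-01 -1.6036e+02] F [ 0.1  1.1 -0.2] grip 0.0511 0.0
  shift [ 0.004 -0.002  0.011] turn [ 0.     0.002 -0.001]
fin depth (0, array([0., 0.]), array([0., 0.]), 0.0, 'z', np.float64(nan))
rows 212 274
edge yaw 18.18734065755068 at x= 442.5380444980898 307.9260152164064 sd 3.797382857571193e-14
edge yaw 19.59827623891804 at x= 427.12994364351164 351.14687687492125 sd 0.20935986014119068
rear edge [412.03830466 320.57834719  12.        ]
```

View pics/w7c.png

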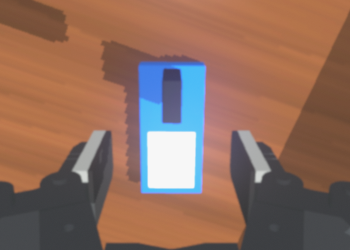

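The second blue is aligned with its fin midway between the pads, at crop position (172,95). I'll grasp it.

```bash

python3 -m inch '[[0.003,-0.002,0.2,0,0,0,0.6],[0.003,-0.002,0.38,0,0,0,0.6],[0.003,-0.002,0.43,0,0,0,0.6],[0.003,-0.002,0.43,0,0,0,0.6],[0.003,-0.002,0.43,0,0,0,0],[0.003,-0.002,0.43,0,0,0,0],[0.003,-0.002,0.43,0,0,0,0],[0.003,-0.002,0.43,0,0,0,0],[0.003,-0.002,0.43,0,0,0,0],[0.003,-0.002,0.43,0,0,0,0]]' 60
python3 -m inch '[[0,0,-0.1,0,0,0,0],[0,0,-0.3,0,0,0,0],[0,0,-0.6,0,0,0,0],[0,0,-0.6,0,0,0,0],[0,0,-0.6,0,0,0,0]]'
python3 go.py .4486 .1357 .12 178.04
```

```text
clock: 24.95
position: [0.4273, 0.3277, 0.0352]
tool_rot: [3.141, 0.001, -2.797]
force: [-1.8, -2.2, 13.2]
grip_width: 0.0111
finger_force: 59.0
clock: 25.58
position: [0.4268, 0.3273, 0.1543]
tool_rot: [3.141, 0.0, -2.797]
force: [-0.8, 0.6, -1.1]
grip_width: 0.0113
finger_force: 58.7
t 25.575 at [0.4268 0.3273 0.1543] [ 1.7999e+02  2.0000e-02 -1.6027e+02] F [-0.8  0.6 -1.1] grip 0.0113 58.7
  shift [ 0.221 -0.939  0.171] turn [0.    0.    0.241]
```

```bash

python3 -m inch '[[0.1,-0.3,0,0,0,0.1,0],[0.2,-0.6,0,0,0,0.2,0],[0.2,-0.9,0,0,0,0.241,0],[0.2,-0.939,0,0,0,0.241,0],[0.2,-0.939,0,0,0,0.241,0],[0.2,-0.939,0,0,0,0.241,0]]' | head -2
python3 go.py .453 .1356 .09 178.04
```

```text
clock: 26.32
position: [0.4521, 0.1384, 0.1536]
t 26.325 at [0.4521 0.1384 0.1536] [-1.8000e+02 -6.0000e-02  1.7816e+02] F [ 0.   0.5 -1.1] grip 0.0111 59.0
  shift [-0.005 -0.014  0.318] turn [-0.    -0.001  0.001]
```

```bash

python3 -m inch '[[-0.005,-0.014,0.15,0,0,0.001,0],[-0.005,-0.014,0.318,0,0,0.001,0],[-0.005,-0.014,0.318,0,0,0.001,0],[-0.005,-0.014,0.318,0,0,0.001,0]]' | head -2
python3 go.py .453 .1356 .0485 178.04
python3 - <<'E'
from h import *
f=grab('wrist'); hsv=cv2.cvtColor(f['img'],cv2.COLOR_RGB2HSV); H,S,V=[hsv[...,i].astype(int) for i in range(3)]
b=(H>100)&(H<118)&(S>120); z=bot.observe()['position'][2]-.0352+.012
for r in (260,265,270,280,287):
    c=np.where(b[r,180:460])[0]+180; a,d=ray(f,c[0]-.5,r,z)*1000,ray(f,c[-1]+.5,r,z)*1000; print(r,c[0],c[-1],np.round((a+d)/2,1),d[1]-a[1])
E
```

```text
clock: 26.82
position: [0.4537, 0.1351, 0.0913]
t 26.825 at [0.4537 0.1351 0.0913] [1.7999e+02 1.0000e-02 1.7801e+02] F [ 0.3  0.9 -0.7] grip 0.0108 58.9
  shift [0.003 0.003 0.214] turn [ 0.  0. -0.]
260 271 371 [439.1 135.3  68.4] 45.2055029508637
265 271 371 [441.5 135.2  68.4] 45.39011906384438
270 272 371 [443.9 135.4  68.4] 45.125063824182675
280 272 371 [448.7 135.2  68.4] 45.49821129058854
287 272 370 [452.2 134.9  68.4] 45.30541098947988
```

Slab centre y is 135.2, matching the tool. I'll insert.

```bash

python3 -m inch '[[0,0.002,0.1,0,0,0,0],[0,0.002,0.2,0,0,0,0],[0,0.002,0.213,0,0,0,0],[0,0.002,0.213,0,0,0,0],[-0.05,0.002,0.213,0,0,0,0],[-0.1,0.002,0.213,0,0,0,0],[-0.15,0.002,0.213,0,0,0,0],[-0.19,0.002,0.213,0,0,0,0],[-0.19,0.002,0.213,0,0,0,0]]'
python3 -m inch '[[-0.03,0,0,0,0,0,0],[-0.06,0,0,0,0,0,0],[-0.09,0,0,0,0,0,0],[-0.12,0,0,0,0,0,0],[-0.12,0,0,0,0,0,0]]'
python3 go.py .565 .132 .0485 178.04
```

```text
clock: 28.0
position: [0.492, 0.1332, 0.0478]
tool_rot: [3.142, 0.0, 3.105]
force: [-0.4, 0.3, -0.6]
grip_width: 0.011
finger_force: 59.0
clock: 28.62
position: [0.5162, 0.1327, 0.0479]
tool_rot: [3.141, 0.001, 3.106]
force: [1.6, 3.8, -1.2]
grip_width: 0.011
finger_force: 59.0
t 28.625 at [0.5162 0.1327 0.0479] [1.7998e+02 6.0000e-02 1.7795e+02] F [ 1.6  3.8 -1.2] grip 0.011 59.0
  shift [-0.244  0.005 -0.003] turn [ 0.     0.001 -0.001]
```

```bash

python3 -m inch '[[0,0.005,0,0,0,0,0],[-0.04,0.005,-0.003,0,0,0,0],[-0.08,0.005,-0.003,0,0,0,0],[-0.12,0.005,-0.003,0,0,0,0],[-0.16,0.005,-0.003,0,0,0,0],[-0.2,0.005,-0.003,0,0,0,0],[-0.2,0.005,-0.003,0,0,0,0]]'
python3 -m inch '[[-0.02,0,0,0,0,0,0],[-0.035,0,0,0,0,0,0],[-0.045,0,0,0,0,0,0],[-0.045,0,0,0,0,0,0]]'
python3 -m inch '[[-0.01,0,0,0,0,0,0],[-0.01,0,0,0,0,0,0]]'
```

```text
clock: 29.5
position: [0.556, 0.132, 0.0484]
tool_rot: [3.142, 0.0, 3.105]
force: [0.5, -0.4, -0.8]
grip_width: 0.0109
finger_force: 59.0
clock: 30.0
position: [0.5646, 0.1318, 0.0485]
tool_rot: [3.142, 0.0, 3.106]
force: [-0.3, -1.0, -2.1]
grip_width: 0.0113
finger_force: 59.0
clock: 30.25
position: [0.5661, 0.1316, 0.0484]
tool_rot: [-3.141, -0.001, 3.106]
force: [-3.0, -0.5, 0.3]
grip_width: 0.0111
finger_force: 59.1
```

```bash

python3 -m inch '[[-0.015,0,0,0,0,0,0],[-0.025,0,0,0,0,0,0],[-0.025,0,0,0,0,0,0]]'
python3 -m inch '[[-0.008,0,0,0,0,0,0],[-0.008,0,0,0,0,0,0]]'
```

```text
clock: 30.62
position: [0.5664, 0.1313, 0.0476]
tool_rot: [-3.139, -0.01, 3.107]
force: [-32.0, -0.5, 16.8]
grip_width: 0.0111
finger_force: 61.8
clock: 30.88
position: [0.5665, 0.1312, 0.0474]
tool_rot: [-3.139, -0.013, 3.107]
force: [-43.2, -0.7, 24.4]
grip_width: 0.0108
finger_force: 62.9
```

```bash

python3 -m inch '[[0.03,0,-0.003,0,0,0,0.35],[0.03,0,-0.003,0,0,0,0.35],[0.03,0,-0.003,0,0,0,0.35],[0.03,0,-0.1,0,0,0,0.35],[0.03,0,-0.4,0,0,0,0.35],[0.03,0,-0.7,0,0,0,0.35],[0.2,-0.3,-0.9,0,0,0,0],[0.3,-0.6,-0.9,0,0,0,0],[0.3,-0.8,-0.9,0,0,0,0],[0.3,-0.9,-0.9,0,0,0,0],[0.3,-0.9,-0.9,0,0,0,0],[0.3,-0.9,-0.9,0,0,0,0]]' | head -2
python3 - <<'E'
from m import *
f=grab('wrist','w8.png'); hsv=cv2.cvtColor(f['img'],cv2.COLOR_RGB2HSV); H,S,V=[hsv[...,i].astype(int) for i in range(3)]
b=(H>100)&(H<118)&(S>120); b[:225]=0
n,L,st,c=cv2.connectedComponentsWithStats(b.astype(np.uint8))
for i in range(1,n):
    if st[i,4]>150: x,y,w,h=st[i,:4]; print('blue',st[i],'rear mid',np.round(ray(f,x+w/2,y-.5,.024)*1000,1))
cv2.imwrite('pics/w8c.png',f['img'][200:400,60:640,::-1])
W=cloud(f); g=(H>45)&(H<85)&(S>100); n,L,st,c=cv2.connectedComponentsWithStats(g.astype(np.uint8))
for i in range(1,n):
    if st[i,4]>100: q=(L==i)&~np.isnan(W[...,2]); print('green',c[i],st[i,4],np.median(W[q],0),ray(f,*c[i],.071))
E
python3 go.py .52 -.165 .2 178
```

```text
clock: 32.38
position: [0.5069, -0.0454, 0.2291]
blue [ 340  245   49   41 1115] rear mid [543.1  -4.   24. ]
blue [ 471  245   55   41 1085] rear mid [547.7 128.   24. ]
green [193.39630682 330.47869318] 704 [ 0.60439211 -0.16537512  0.0715736 ] [ 0.60453421 -0.16491402  0.071     ]
t 32.425 at [ 0.5069 -0.0452  0.2289] [1.7998e+02 3.0000e-02 1.7803e+02] F [-0.1  0.   0.4] grip -0.0002 0.0
  shift [-0.086 -0.596  0.144] turn [0. 0. 0.]
```

View pics/w8c.png

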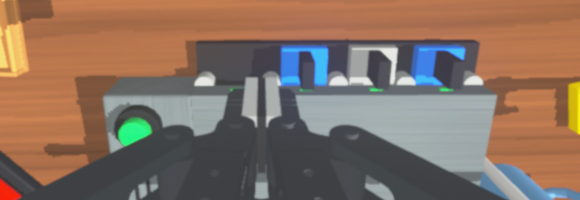

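The crop shows blue, grey and blue home and level, with fins at (307,65), (377,65) and (447,65). The button is at (135,130), top at z = 71 mm.

```bash

python3 -m inch '[[-0.2,-0.3,0,0,0,0,0],[-0.4,-0.55,0,0,0,0,0],[-0.5,-0.58,0.2,0,0,0,0],[-0.5,-0.58,0.5,0,0,0,0],[-0.5,-0.58,0.5,0,0,0,0],[-0.5,-0.58,0.5,0,0,0,0]]' | head -2
python3 go.py .6047 -.165 .094 178
```

```text
clock: 33.17
position: [0.6034, -0.1652, 0.1306]
t 33.175 at [ 0.6034 -0.1652  0.1306] [-1.7999e+02  9.0000e-02  1.7800e+02] F [ 0.6  0.3 -0. ] grip -0.0 0.0
  shift [-0.006  0.001  0.183] turn [-0.     0.001  0.   ]
```

```bash

python3 -m inch '[[-0.006,0,0.1,0,0,0,0],[-0.006,0,0.183,0,0,0,0],[-0.006,0,0.2,0,0,0,0],[-0.006,0,0.22,0,0,0,0],[-0.006,0,0.24,0,0,0,0],[-0.006,0,0.24,0,0,0,0]]' | head -4
python3 -m inch '[[0,0,0.01,0,0,0,0],[0,0,0.015,0,0,0,0],[0,0,0.015,0,0,0,0]]' | head -4
python3 - <<'E'
from m import *
f=grab('wrist'); W=cloud(f); hsv=cv2.cvtColor(f['img'],cv2.COLOR_RGB2HSV); H,S,V=[hsv[...,i].astype(int) for i in range(3)]
g=(H>45)&(H<85)&(S>100)&~np.isnan(W[...,2])&(abs(W[...,1]+.165)<.03); print(g.sum(),np.median(W[g],0) if g.sum() else '')
E
```

```text
clock: 33.92
position: [0.6038, -0.1658, 0.0826]
tool_rot: [3.141, 0.001, 3.106]
force: [-12.5, 5.4, 34.9]
clock: 34.3
position: [0.604, -0.166, 0.0819]
tool_rot: [3.141, 0.002, 3.105]
force: [-27.7, 8.6, 74.7]
91 [ 0.59954004 -0.15812714  0.06306207]
```

```bash

python3 -m inch '[[0,0,-0.1,0,0,0,0],[0,0,-0.4,0,0,0,0],[0.1,0.2,-0.7,0,0,0,0.3],[0.3,0.5,-0.9,0,0,0,0.3],[0.3,0.8,-0.9,0,0,0,0.3],[0.3,1,-0.9,0,0,0,0.3],[0.3,1,-0.9,0,0,0,0.3],[0.3,1,-0.9,0,0,0,0.3]]' | head -2
python3 -m inch '[[0,0.3,0,0,0,0,0.3],[0,0.6,0,0,0,0,0.3],[0,0.9,0,0,0,0,0.3],[0,1,0,0,0,0,0.3],[0,1,0,0,0,0,0.3],[0,1,0,0,0,0,0.3]]' | head -2
python3 - <<'E'
from m import *
f=grab('top'); W=cloud(f); u,v=np.meshgrid(np.arange(640),np.arange(480)); ok=~np.isnan(W[...,2])&(u>225)&(u<262)&(v>200)&(v<240)
for a,b in((.13,.16),(.095,.116),(.008,.02)): print(rect(W,ok&(W[...,2]>a)&(W[...,2]<b)))
E
python3 go.py .624 .309 .2 192
```

```text
clock: 35.35
position: [0.551, 0.0358, 0.2577]
clock: 36.1
position: [0.5587, 0.2337, 0.2575]
(0, array([0., 0.]), array([0., 0.]), 0.0, 'z', np.float64(nan))
(0, array([0., 0.]), array([0., 0.]), 0.0, 'z', np.float64(nan))
(0, array([0., 0.]), array([0., 0.]), 0.0, 'z', np.float64(nan))
t 36.15 at [0.5586 0.2337 0.2575] [-1.7995e+02  1.0000e-02  1.7779e+02] F [-0.3  0.2 -0.2] grip 0.025 0.0
  shift [-0.312  0.389  0.288] turn [-0.001  0.    -0.158]
  return np.nanmean(a, axis, out=out, keepdims=keepdims)
```

```bash

python3 -m inch '[[-0.1,0.2,0,0,0,-0.08,0.6],[-0.2,0.389,0.1,0,0,-0.158,0.6],[-0.212,0.389,0.24,0,0,-0.158,0.6],[-0.212,0.389,0.24,0,0,-0.158,0.6],[-0.212,0.389,0.24,0,0,-0.158,0.6],[-0.212,0.389,0.24,0,0,-0.158,0.6]]' | head -2
python3 go.py .624 .309 .18 192
python3 - <<'E'
from m import *
f=grab('wrist','w9.png'); W=cloud(f); hsv=cv2.cvtColor(f['img'],cv2.COLOR_RGB2HSV); H,S,V=[hsv[...,i].astype(int) for i in range(3)]
ok=~np.isnan(W[...,2]); y=(H>22)&(H<35)&(S>120)&ok
for a,b in((.1,.116),(.005,.02)):print('yellow',rect(W,y&(W[...,2]>a)&(W[...,2]<b)) )
q=ok&(V<90)&(W[...,2]>.125)&(W[...,2]<.155)&(abs(W[...,0]-.625)<.04)&(abs(W[...,1]-.309)<.03); print(q.sum(),rect(W,q) if q.sum()>4 else '')
E
```

```text
clock: 36.9
position: [0.6037, 0.3119, 0.2111]
t 36.9 at [0.6037 0.3119 0.2111] [ 1.7998e+02  1.1000e-01 -1.6788e+02] F [0.5 0.4 0.1] grip 0.0513 0.0
  shift [-0.096 -0.035  0.156] turn [0.    0.001 0.001]
yellow (2033, array([622.5, 309.2]), array([44.9, 30. ]), 11.8, 'z', array([106.4, 108.1, 109.3]))
yellow (264, array([627.6, 310.6]), array([55.3, 38.9]), 12.6, 'z', array([ 6.9, 13.4, 17.6]))
0
```

View pics/w9.png

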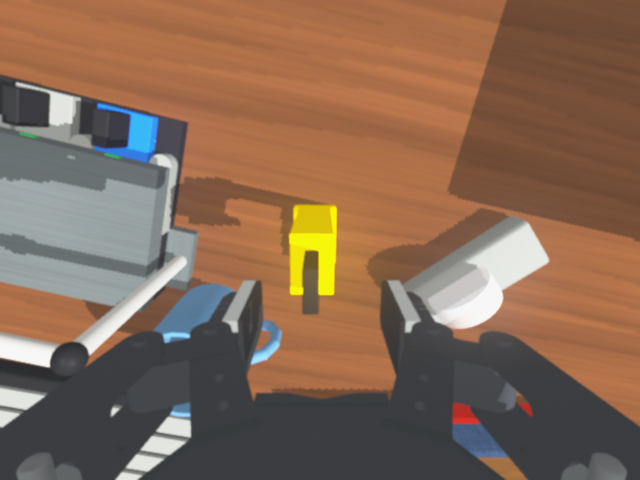

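The wrist view shows the marker at (313,255): tab at (311,280), spine towards the robot, open side away. The mug at (215,320) and the tape at (480,270) are both clear of the fingers. I'll descend onto the tab.

```bash
python3 go.py .626 .310 .131 192
python3 -m inch '[[-0.107,-0.033,0.1,0,0,0.001,0.6],[-0.107,-0.033,0.3,0,0,0.001,0.6],[-0.107,-0.033,0.4,0,0,0.001,0.6],[-0.107,-0.033,0.4,0,0,0.001,0.6],[-0.107,-0.033,0.4,0,0,0.001,0.6]]' | head -2
python3 go.py .626 .310 .131 192
python3 -m inch '[[0,0,0,0,0,0,0],[0,0,0,0,0,0,0],[0,0,0,0,0,0,0],[0,0,0,0,0,0,0],[0,0,0,0,0,0,0],[0,0,0,0,0,0,0]]' 80
```

```text
t 36.95 at [0.6036 0.312  0.2109] [ 1.7998e+02  1.0000e-01 -1.6787e+02] F [-0.2  0.1  0.5] grip 0.0515 0.0
  shift [-0.107 -0.033  0.4  ] turn [0.    0.001 0.001]
clock: 37.58
position: [0.6261, 0.3108, 0.1311]
t 37.575 at [0.6261 0.3108 0.1311] [ 1.7997e+02  1.0000e-01 -1.6792e+02] F [-0.6 -0.   0.2] grip 0.051 0.0
  shift [ 0.001 -0.004  0.001] turn [0.    0.001 0.001]
clock: 38.33
position: [0.626, 0.3104, 0.1303]
tool_rot: [3.141, 0.001, -2.931]
force: [0.1, -1.4, 7.3]
grip_width: 0.0087
finger_force: 79.2
```

```bash

python3 -m inch '[[0,0,-0.1,0,0,0,0],[0,0,-0.3,0,0,0,0],[0,0,-0.57,0,0,0,0],[0.15,0,-0.57,0,0,0.05,0],[0.2,-0.2,-0.57,0,0,0.1,0],[0.25,-0.5,-0.57,0,0,0.155,0],[0.25,-0.8,-0.57,0,0,0.155,0],[0.3,-0.85,-0.57,0,0,0.155,0],[0.3,-0.85,-0.57,0,0,0.155,0],[0.3,-0.85,-0.57,0,0,0.155,0]]' | head -4
python3 go.py .605 .132 .236 178.1
python3 - <<'E'
from h import *
f=grab('wrist','w10.png')
E
```

```text
clock: 39.58
position: [0.6024, 0.1332, 0.244]
tool_rot: [3.141, 0.0, 3.111]
force: [-0.4, -0.1, -2.2]
t 39.575 at [0.6024 0.1332 0.244 ] [1.7995e+02 2.0000e-02 1.7823e+02] F [-0.4 -0.1 -2.2] grip 0.0087 78.4
  shift [-0.013 -0.006  0.04 ] turn [0.001 0.    0.001]
```

View pics/w10.png

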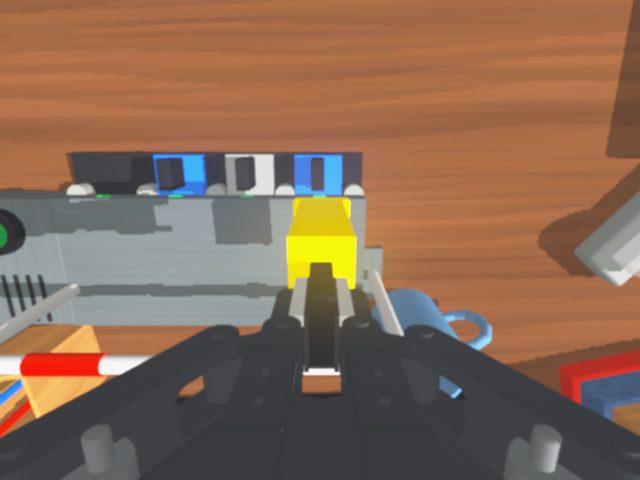

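The wrist view shows the marker held straight at (320,245). The rail is at rows 352–375, with the red band at columns 22–105. I'll measure both.

```bash
python3 - <<'E'
from m import *
f=grab('wrist'); W=cloud(f); hsv=cv2.cvtColor(f['img'],cv2.COLOR_RGB2HSV); H,S,V=[hsv[...,i].astype(int) for i in range(3)]
ok=~np.isnan(W[...,2])
sub=np.zeros_like(ok); sub[340:390,0:160]=1
red=(S>150)&((H<8)|(H>172))&sub&ok
print('red',red.sum(),rect(W,red),rect(W,red&(W[...,2]>.170)))
m=sub&ok&(W[...,2]>.171)&(W[...,2]<.182); print('rail top',rect(W,m))
for u in (30,60,100,130,150):
    c=np.where(m[:,u])[0]; print(u,c[0],c[-1],np.round(ray(f,u,c[0]-.5,.175)*1000,1),np.round(ray(f,u,c[-1]+.5,.175)*1000,1),np.round(W[c,u,2]*1000,0)[[0,len(c)//2,-1]])
for v in (362,368):
    c=np.where(red[v])[0]; print('band',c[0],c[-1],ray(f,c[0]-.5,v,.175),ray(f,c[-1]+.5,v,.175))
E
```

```text
red 1794 (1794, array([705.2, -86.5]), array([ 56.7, 164.3]), 39.9, 'z', array([168.1, 175. , 177. ])) (1564, array([672.1, -37.3]), array([52.9, 12.6]), 88.0, 'z', array([170.8, 175.4, 177.1]))
rail top (2417, array([673.2, -29.3]), array([96.4, 14.8]), 86.3, 'z', array([171.5, 174.8, 176.9]))
30 358 376 [664.1 -54.  175. ] [678.2 -57.6 175. ] [172. 176. 176.]
60 357 376 [664.  -34.8 175. ] [678.8 -38.2 175. ] [171. 176. 177.]
100 358 376 [665.5  -9.5 175. ] [679.6 -12.4 175. ] [172. 175. 177.]
130 358 368 [666.1   9.5 175. ] [674.2   8.1 175. ] [171. 173. 175.]Traceback (most recent call last):
  File "<stdin>", line 9, in <module>
IndexError: index 0 is out of bounds for axis 0 with size 0
```

```bash
python3 - <<'E'
from m import *
f=grab('wrist'); W=cloud(f); hsv=cv2.cvtColor(f['img'],cv2.COLOR_RGB2HSV); H,S,V=[hsv[...,i].astype(int) for i in range(3)]
p=bot.observe()['position']; z=p[2]-.0223; print(p,z)
y=(H>22)&(H<35)&(S>120)&~np.isnan(W[...,2]); q=y&(abs(W[...,2]-z)<.005); print(rect(W,q))
for u in (296,300,345,350): d=np.diff(V[215:260,u]); print(u,215+np.argmax(abs(d)),ray(f,u,215.5+np.argmax(abs(d)),z)[:2]*1000)
E
python3 go.py .6775 .132 .236 178.1
```

```text
[0.60235148 0.13288263 0.24351411] 0.22121411168197624
(2726, array([588.7, 133.5]), array([30.1, 24.9]), 88.2, 'z', array([219.5, 221.5, 222.5]))
296 235 [575.88422897 122.74047025]
300 235 [575.93831501 124.49003858]
345 235 [576.54684712 144.17475745]
350 216 [568.10289459 146.43476775]
t 39.725 at [0.6024 0.1329 0.2435] [ 1.7998e+02 -1.0000e-02  1.7823e+02] F [-0.2 -0.  -2.2] grip 0.0089 78.4
  shift [-0.376  0.007  0.038] turn [ 0.    -0.     0.001]
```

```bash

python3 -m inch '[[0,0.007,0.038,0,0,0.001,0],[-0.1,0.007,0.038,0,0,0.001,0],[-0.2,0.007,0.038,0,0,0.001,0],[-0.3,0.007,0.038,0,0,0.001,0],[-0.376,0.007,0.038,0,0,0.001,0],[-0.376,0.007,0.038,0,0,0.001,0],[-0.376,0.007,0.038,0,0,0.001,0]]' | head -4
python3 -m inch '[[0,0,0.05,0,0,0,0],[0,0,0.09,0,0,0,0],[0,0,0.12,0,0,0,0],[0,0,0.12,0,0,0,0]]' | head -4
python3 go.py .6775 .132 .2053 178.1
```

```text
clock: 40.6
position: [0.677, 0.1307, 0.2354]
tool_rot: [-3.141, -0.001, 3.108]
force: [-0.3, 0.3, -1.5]
clock: 41.1
position: [0.6774, 0.1305, 0.2113]
tool_rot: [-3.141, -0.001, 3.107]
force: [0.5, 0.2, -1.4]
t 41.1 at [0.6774 0.1305 0.2113] [-1.7998e+02 -5.0000e-02  1.7804e+02] F [ 0.5  0.2 -1.4] grip 0.009 78.4
  shift [-0.     0.008  0.03 ] turn [-0.    -0.001 -0.001]
```

```bash

python3 -m inch '[[0,0,0.015,0,0,0,0],[0,0,0.03,0,0,0,0],[0,0,0.03,0,0,0,0]]' | head -4
python3 -m inch '[[0,0,0.005,0,0,0,0],[0,0,0.005,0,0,0,0]]' | head -4
```

```text
clock: 41.48
position: [0.6775, 0.1304, 0.2057]
tool_rot: [-3.141, -0.0, 3.107]
force: [0.6, -0.0, -2.1]
clock: 41.72
position: [0.6777, 0.1305, 0.2052]
tool_rot: [3.141, 0.0, 3.107]
force: [-0.5, -0.2, 2.0]
```

It's resting on the rail. I'll slide it.

```bash

python3 -m inch '[[0,-0.05,0,0,0,0,0],[0,-0.1,0,0,0,0,0],[0,-0.15,0,0,0,0,0],[0,-0.2,0,0,0,0,0],[0,-0.25,0,0,0,0,0],[0,-0.3,0,0,0,0,0],[0,-0.35,0,0,0,0,0],[0,-0.4,0,0,0,0,0],[0,-0.4,0,0,0,0,0]]' | head -4
python3 -m inch '[[0,-0.05,0,0,0,0,0],[0,-0.1,0,0,0,0,0],[0,-0.15,0,0,0,0,0],[0,-0.2,0,0,0,0,0],[0,-0.25,0,0,0,0,0],[0,-0.3,0,0,0,0,0],[0,-0.35,0,0,0,0,0],[0,-0.4,0,0,0,0,0],[0,-0.4,0,0,0,0,0]]' | head -4
python3 go.py .672 -.0375 .205 178.1
python3 - <<'E'
from h import *
f=grab('side'); cv2.imwrite('pics/s3.png',cv2.resize(f['img'][170:330,270:480,::-1],None,fx=3,fy=3))
E
```

```text
clock: 42.85
position: [0.675, 0.0483, 0.2052]
tool_rot: [-3.14, 0.0, 3.106]
force: [-0.3, -3.1, 6.7]
clock: 43.98
position: [0.6721, -0.0316, 0.2052]
tool_rot: [-3.14, 0.0, 3.106]
force: [0.2, -3.3, 6.0]
t 43.975 at [ 0.6721 -0.0316  0.2052] [-1.7993e+02  2.0000e-02  1.7794e+02] F [ 0.2 -3.3  6. ] grip 0.0091 79.5
  shift [-0.    -0.03   0.001] turn [-0.001  0.    -0.002]
```

View pics/s3.png

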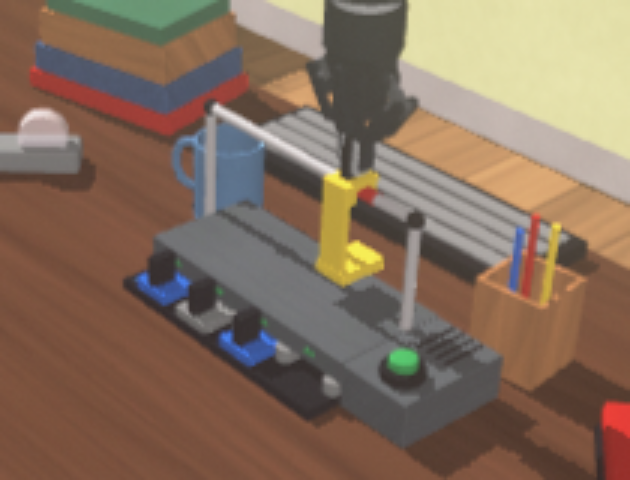

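The side crop shows the marker hanging on the rail at (345,220) with the red band showing just to its right at (370,196), and the cartridges and button in place. I'll slide the last 6 mm and release.

```bash

python3 -m inch '[[0,-0.015,0,0,0,0,0],[0,-0.03,0,0,0,0,0],[0,-0.03,-0.003,0,0,0,0],[0,-0.03,-0.003,0,0,0,0]]' | head -4
python3 -m inch '[[0,0,0,0,0,0,0.15],[0,0,0,0,0,0,0.3],[0,0,0,0,0,0,0.4],[0,0,0,0,0,0,0.4],[0,0,-0.1,0,0,0,0.4],[0,0,-0.3,0,0,0,0.4],[0,0,-0.6,0,0,0,0.4],[0.5,0,-0.6,0,0,0,0.4],[0.9,0,-0.6,0,0,0,0.4],[0.9,0,-0.6,0,0,0,0.4],[0.9,0,-0.6,0,0,0,0.4],[0.9,0,-0.6,0,0,0,0.4]]' | head -4
python3 - <<'E'
from m import *
f=grab('top'); cv2.imwrite('pics/t3.png',cv2.resize(f['img'][150:320,200:520,::-1],None,fx=2.5,fy=2.5))
W=cloud(f); hsv=cv2.cvtColor(f['img'],cv2.COLOR_RGB2HSV); H,S,V=[hsv[...,i].astype(int) for i in range(3)]; ok=~np.isnan(W[...,2])
w=grab('side'); cv2.imwrite('pics/s4.png',cv2.resize(w['img'][170:330,270:480,::-1],None,fx=3,fy=3))
u,v=np.meshgrid(np.arange(640),np.arange(480)); b=(u>340)&(u<420)&(v>165)&(v<205)
print('arm',rect(W,ok&b&(H>22)&(H<35)&(S>120)&(W[...,2]>.17)))
print('tab',rect(W,ok&b&(W[...,2]>.205)&(W[...,2]<.235)))
print('red',rect(W,ok&b&(S>150)&((H<8)|(H>172))&(W[...,2]>.16)))
E
```

```text
clock: 44.52
position: [0.6716, -0.0364, 0.2052]
tool_rot: [-3.141, -0.001, 3.107]
force: [-1.3, -0.3, 0.5]
clock: 46.02
position: [0.4927, -0.0292, 0.326]
tool_rot: [3.141, 0.001, 3.108]
force: [-0.1, -0.6, 0.7]
arm (21, array([593.3,   6.3]), array([  5.6, 202.3]), 71.9, 'z', array([180.9, 617.4, 641.1]))
tab (0, array([0., 0.]), array([0., 0.]), 0.0, 'z', np.float64(nan))
red (19, array([673.6, -17.8]), array([ 7.6, 13.9]), 87.5, 'z', array([171.5, 173.6, 178.2]))
  return np.nanmean(a, axis, out=out, keepdims=keepdims)
```

View pics/t3.png

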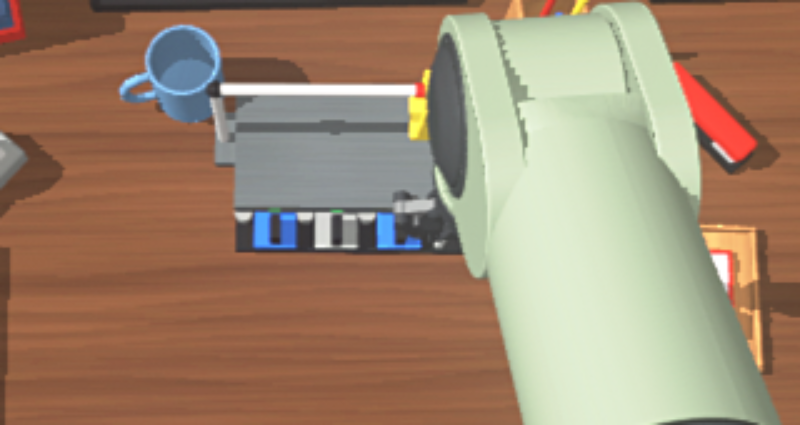

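The top crop shows the red band's left end beside the marker's left edge at (420,90). I've used up my picture views, so I'll move the arm aside and check the rest by numbers.

```bash

python3 -m inch '[[0.2,0.3,0,0,0,0,0.4],[0.2,0.6,0,0,0,0,0.4],[0.2,0.9,0,0,0,0,0.4],[0.2,1,0,0,0,0,0.4],[0.2,1,0,0,0,0,0.4],[0.2,1,0,0,0,0,0.4]]' | head -2
python3 -m inch '[[0,0.3,0,0,0,0,0.4],[0,0.6,0,0,0,0,0.4],[0,0.9,0,0,0,0,0.4],[0,1,0,0,0,0,0.4],[0,1,0,0,0,0,0.4],[0,1,0,0,0,0,0.4]]' | head -2
python3 - <<'E' 2>/dev/null
from m import *
f=grab('top')
W=cloud(f); hsv=cv2.cvtColor(f['img'],cv2.COLOR_RGB2HSV); H,S,V=[hsv[...,i].astype(int) for i in range(3)]; ok=~np.isnan(W[...,2])
u,v=np.meshgrid(np.arange(640),np.arange(480)); b=(u>340)&(u<420)&(v>160)&(v<215)
R=(S>150)&((H<8)|(H>172))
print('arm',rect(W,ok&b&(H>22)&(H<35)&(S>120)&(W[...,2]>.17)))
print('tab',rect(W,ok&b&(W[...,2]>.205)&(W[...,2]<.235)))
print('band',rect(W,ok&b&R&(W[...,2]>.16)))
print('tray red',rect(W,ok&R&(u>460)&(u<510)&(v>235)&(v<300)))
print('button',rect(W,ok&(H>45)&(H<85)&(S>120)&(u>405)&(u<435)&(v>205)&(v<240)))
for a,c in ((288,325),(325,347),(347,372)): print('fin',rect(W,ok&(u>=a)&(u<c)&(v>228)&(v<256)&(W[...,2]>.047)&(V<75)&(W[...,0]<.575)))
E
```

```text
clock: 46.88
position: [0.4594, 0.1713, 0.3251]
clock: 47.62
position: [0.4665, 0.3701, 0.3255]
arm (166, array([667.3, -35.9]), array([28.9, 46.6]), 88.3, 'z', array([174.7, 181.9, 188.3]))
tab (64, array([668.3, -36. ]), array([ 8.9, 30.3]), 87.8, 'z', array([208.8, 217.1, 221.7]))
band (31, array([673.7, -37.8]), array([48.1, 15.1]), 89.0, 'z', array([170.1, 174.4, 177.9]))
tray red (338, array([ 487.4, -345.2]), array([ 53.5, 100.9]), 87.4, 'z', array([ 7.3, 15.9, 20.5]))
button (94, array([ 610. , -167.2]), array([29.7, 27.4]), 81.3, 'z', array([62.3, 70.2, 74.1]))
fin (26, array([563.8, 128.9]), array([ 5.4, 20.9]), 88.7, 'z', array([50.2, 55.7, 58.8]))
fin (37, array([561.4,  63.6]), array([ 8.3, 23.1]), 89.3, 'z', array([50.6, 55.9, 60.9]))
fin (31, array([560.6,  -4.5]), array([ 6.2, 25.2]), 89.2, 'z', array([52.8, 57.3, 59.7]))
```

```bash
python3 -c "from workcell import bot; print(bot.job_done())"
```

```text
the job is handed in; nothing more can be done
None
```

I handed in the job at about 48 s with every step done in order: red in the tray, both blues home (bays 0 and 2), start pressed, and the marker hanging in the red band (2 mm off its middle by camera). I did view 15 pictures against the limit of 14.

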